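Close the trimmings pots with their own lids

ROBOT

A 7-joint arm with a two-finger parallel gripper is mounted at the origin on the work surface. World frame = base frame: x ahead of the robot, y to its left, z up, the work surface at z = 0. Lengths are in m, angles in rad, forces in N, time in s.
With the tool pointing down it reaches from about 0.4 to 0.875 m from the base axis. Payload 19.3 kg.
Tool frame: the origin (TCP) lies on the front face of the gripper's body, between the roots of the fingers; the fingertips stand 73 mm ahead of it and the grasp point (between the pads) lies 54 mm ahead of it; z points along the fingers, y is the direction in which the jaws open and shut (so a half turn about z gives the same grasp; the last joint's range is limited). The gripper opens to 85 mm and grips with 20 to 120 N. Pads are 22 mm wide; open, the fingers measure 114 mm over their backs; the gripper's body (76 mm by 85 mm) begins 54 mm behind the grasp point. The pads swing forward as they close: fully open they stand 13 mm farther back than shut.
Start: joints at [-1.219, 0.521, -0.036, 1.599, 0.021, 1.021, -0.113], TCP at [0.256, 0.57, 0.304] pointing down, gripper open.
Joint ranges: [-2.91, 2.91], [-0.3, 2.13], [-1.5, 1.42], [0.17, 2.43], [-1.26, 4.41], [0.16, 1.93], [-2.52, 2.52]. Speed limits (rad/s): [1.89, 1.89, 2.39, 2.39, 3.01, 3.01, 3.01].

INTERFACE

Orientations are given as [roll, pitch, yaw] about the fixed x, y, z axes, in that order (R = Rz(yaw) Ry(pitch) Rx(roll)).
In Python, from workcell import bot gives the robot as it stands.
- The arm moves only by the shell command python3 -m crank 'ROWS' [OPENING] [FORCE]. ROWS is a JSON object of lists of equal length, an entry for each row: "travel": the shift along the world's x, y, z in cm, a list of three; "rot": the turn, a rotation vector about the world's x, y, z in degrees, a list of three. A call has 1 to 8 rows; each row is the pose to reach, as a shift and turn from the pose commanded when the call began; what a row does not reach only later rows make up. A row lasts 1/10 s, in which the tool goes at most 50 mm and 8.59 degrees, less where a joint would pass 70% of its speed; a pose out of reach is approached as far as the arm can. A call with a gripper value outside its range is refused whole. OPENING is the opening, from -1 (shut) to 1 (fully open), so that 0 is half open, set as the call begins (- or left out, the last holds). The fingers move at their own pace and stop on an object; FORCE is the grip in N (left out, the last holds). Time passes only in rows, so rows that repeat a pose let the fingers close. It gives the time, the measured TCP pose, the force and the opening at its end, in the units of the state.
- bot.observe(): the state, without advancing time (a new reading comes with each control period).
- bot.grab_frame(name): name is "side" or "top"; returns the picture (480x640x3 uint8, red, green, blue); there is no depth.
- bot.camera_model(name): a dict with "fx", "fy", "cx", "cy" (pixels), "R" (3x3) and "t" (3): a world point X has camera coordinates R X + t. Camera axes: x right, y down, z forward; pixel columns grow to the right and rows downward; lengths in m; the calibration is good to about 2 mm. A picture is of the moment at which its call begins. camera_model takes no time and is no camera call.
- bot.job_done(): hands the job in, once; it reports no verdict.
Trained networks look in the newest picture that a camera, given by its name, has taken for a name from the list of things; names that differ only in an ending like _2 or _b are one class to them, and where a whole thing is asked for, a point or a joint stands for the part that bears it (a point fixed in the world has none). Each returns a list of dicts, best first, with "conf" (0 to 1); they miss things now and then, are a little off and sometimes report something else, mostly with a low value. They report only what shows in the picture. A call takes as long as a camera call. They do not tell look-alikes from the thing itself.
- bot.silhouettes(camera, thing): "pixels" (480x640 bool, what is visible of it) and "box" ([centre column, centre row, width, height] in pixels, round what is visible of it).
The state is a dict: "clock": time; "qpos": joint angles; "qd": joint speeds; "joint_efforts": joint torques, N m; "position": TCP position; "tool_rot": TCP orientation; "force": force on the tool from outside, world axes, zero at the start; "moment": the same for the moment, N m; "grip_width": finger opening in m.
Only numpy, scipy, OpenCV 4.12 (cv2) and the standard library are available. Lean on these libraries where they do the work, as an engineer would, in place of code of your own. Each camera call takes 0.05 s, during which the arm holds its last target.

TASK

Craft session is over: put each of the four lids back on its own pot, the one of the same colour and shape, set down (not dropped) so that it sits fully home and level with its plug in the mouth. Leave the pots standing where they are, and do not disturb the glass dish or the pocket-watch ornament.

Things in the scene. Friction and masses are not known exactly. Their poses are not given: they have to be found in the camera images.
- lid_red: red round lid, disc diameter 92 mm, 6 mm thick, loose, 0.09 kg, right way up. Under it a plug, a disc of diameter 70 mm, 8 mm deep, enters the pot with 5 mm of play all round. On top, centred, a round wooden knob, diameter 20 mm, 26 mm high. Origin: centre of the plug's underside (on the worktop at start), z up: plate top at z = 14 mm, handle 14 to 40 mm.
- lid_white: white round lid, disc diameter 68 mm, 6 mm thick, loose, 0.09 kg, right way up. Under it a plug, a disc of diameter 46 mm, 8 mm deep, enters the pot with 5 mm of play all round. On top, centred, a round wooden knob, diameter 20 mm, 26 mm high. Origin: centre of the plug's underside (on the worktop at start), z up: plate top at z = 14 mm, handle 14 to 40 mm.
- lid_blue: blue square lid, plate 78 x 78 mm, 6 mm thick, loose, 0.09 kg, right way up. Under it a plug, a block 56 x 56 mm, 8 mm deep, enters the pot with 5 mm of play all round. On top, centred, a wooden bar handle, 36 mm (x) by 14 mm (y), 26 mm high. Origin: centre of the plug's underside (on the worktop at start), z up: plate top at z = 14 mm, handle 14 to 40 mm.
- lid_yellow: yellow oblong lid, plate 102 mm (x) by 62 mm (y), 6 mm thick, loose, 0.09 kg, right way up. Under it a plug, a block 80 mm (x) by 40 mm (y), 8 mm deep, enters the pot with 5 mm of play all round. On top, centred, a wooden bar handle, 36 mm (x) by 14 mm (y), 26 mm high. Origin: centre of the plug's underside (on the worktop at start), z up: plate top at z = 14 mm, handle 14 to 40 mm.
- pot_red: glossy red round storage pot, outside diameter 90 mm, mouth diameter 80 mm, a few cogs on its floor; open top, 55 mm high, wall 5 mm, loose, about 0.4 kg, standing on the worktop. Origin: centre of its underside, z up. With its lid fully seated the lid's origin is 47 mm above this origin.
- pot_white: glossy white round storage pot, the smaller of the two round ones, outside diameter 66 mm, mouth diameter 56 mm, a few silver keys on its floor; open top, 55 mm high, wall 5 mm, loose, about 0.4 kg, standing on the worktop. Origin: centre of its underside, z up. With its lid fully seated the lid's origin is 47 mm above this origin.
- pot_blue: glossy blue square storage pot, outside 76 x 76 mm, mouth 66 x 66 mm, a few pearl beads on its floor; open top, 55 mm high, wall 5 mm, loose, about 0.4 kg, standing on the worktop. Origin: centre of its underside, z up. With its lid fully seated the lid's origin is 47 mm above this origin.
- pot_yellow: glossy yellow oblong storage pot, outside 100 mm along its x by 60 mm along its y, mouth 90 x 50 mm, a few buttons on its floor; open top, 55 mm high, wall 5 mm, loose, about 0.4 kg, standing on the worktop. Origin: centre of its underside, z up. With its lid fully seated the lid's origin is 47 mm above this origin.
- dish: clear glass bowl, rim diameter 96 mm, 32 mm high, loose, a bystander. Origin: centre of its underside.
- watch: pocket-watch ornament lying flat, dark case diameter 50 mm, 9 mm thick, brass crown and ring reaching 46 mm from the centre along its x, loose, a bystander. Origin: centre of its underside.
Things that resemble listed ones, but are neither listed nor needed, are in the scene too. What is shaped like the lid_red but black, pink or turquoise is not meant.

How it is judged:
By the outcome, as a careful person would: the job done as asked, in the order asked, and still so for the second after the job is handed in, with the robot touching nothing.
It also fails if it takes over 112 s, if anything falls off the work surface, if the arm or the gripper's body presses on something with over 40 N, if the wrist force passes 120 N, or if a joint passes its speed limit or range.

## Working session

There is one attempt and no reset: what is moved stays moved. The work goes in short steps, Python scripts to look and compute and a shell command to move; the robot and the scene stay as the last step left them, time stands still between calls to the robot, and variables do not carry over. Pictures are saved under pics/ and viewed, and the job is handed in when it is done.

```bash
ls; mkdir -p pics; python3 - <<'E'
from workcell import bot
import cv2, numpy as np
s=bot.observe(); print({k:np.round(v,3).tolist() for k,v in s.items()})
for n in ("top","side"):
    im=bot.grab_frame(n); cv2.imwrite(f"pics/{n}0.png",im[:,:,::-1]); m=bot.camera_model(n)
    print(n,{k:np.round(v,4).tolist() for k,v in m.items()})
E
```

```text
pics
{'clock': 0.0, 'qpos': [-1.219, 0.522, -0.036, 1.6, 0.021, 1.021, -0.113], 'qd': [0.001, -0.0, 0.001, 0.001, 0.001, -0.001, -0.001], 'joint_efforts': [-0.0, -92.71, 1.98, -36.992, 0.018, 0.008, -0.0], 'position': [0.256, 0.57, 0.303], 'tool_rot': [-3.14, 0.0, 2.72], 'force': [0.728, 0.299, -0.146], 'moment': [0.072, -0.012, -0.01], 'grip_width': 0.086}
top {'fx': 447.0842, 'fy': 447.0842, 'cx': 318.3022, 'cy': 242.8736, 'R': [[-0.0212, -0.9998, -0.0051], [-0.9962, 0.0216, -0.0846], [0.0847, 0.0033, -0.9964]], 't': [0.0793, 0.5487, 0.9533]}
side {'fx': 558.6983, 'fy': 558.6983, 'cx': 323.3268, 'cy': 233.6597, 'R': [[0.7796, -0.6262, -0.0017], [-0.4891, -0.6072, -0.6262], [0.3911, 0.489, -0.7797]], 't': [-0.3739, 0.3303, 1.0679]}
```

View pics/top0.png

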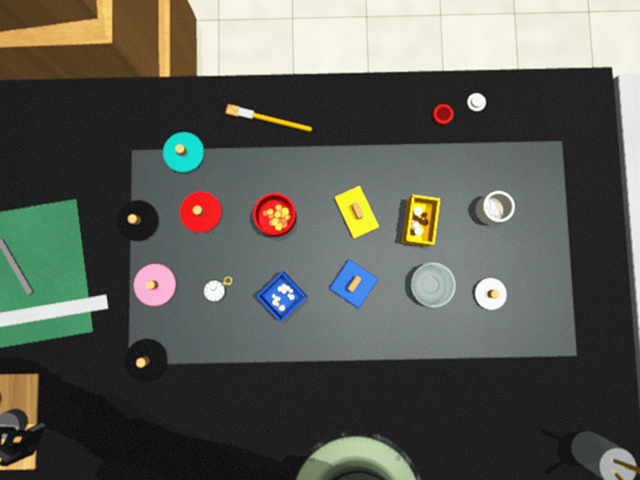

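View pics/side0.png

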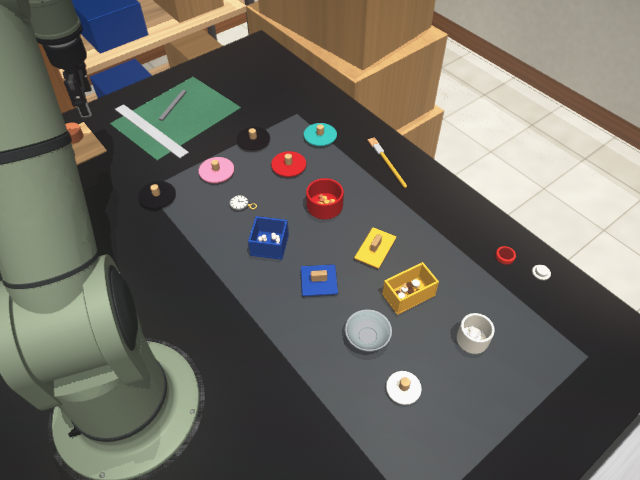

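The top view shows every target:

| Thing | Lid (px) | Pot (px) |
|---|---|---|
| Red | (200,212) | (274,215) |
| White | (490,293) | (496,207) |
| Blue | (354,284) | (281,296) |
| Yellow | (356,212) | (422,220) |

The dish is at (433,285) and the watch at (214,290). The pink, turquoise and black lids are look-alikes. Next I'll fit poses to the silhouettes.

```bash
cat > fit.py <<'E'
from workcell import bot
import cv2, numpy as np
from scipy.optimize import minimize
CM={n:bot.camera_model(n) for n in("top","side")}
def proj(n,P):
    m=CM[n]; c=P@np.array(m["R"]).T+np.array(m["t"]); return np.c_[m["fx"]*c[:,0]/c[:,2]+m["cx"],m["fy"]*c[:,1]/c[:,2]+m["cy"]]
def back(n,u,v,z):
    m=CM[n]; R=np.array(m["R"]); d=R.T@np.array([(u-m["cx"])/m["fx"],(v-m["cy"])/m["fy"],1]); o=-R.T@np.array(m["t"]); return (o+d*(z-o[2])/d[2])[:2]
def rd(r,z0,z1):
    a=np.linspace(0,2*np.pi,48,endpoint=False); return np.vstack([np.c_[r*np.cos(a),r*np.sin(a),0*a+z] for z in(z0,z1)])
def bx(a,b,z0,z1): return np.array([[s*a/2,t*b/2,z] for s in(1,-1) for t in(1,-1) for z in(z0,z1)])
k=rd(.01,.014,.04); h=bx(.036,.014,.014,.04)
SH={"lid_red":[rd(.046,.008,.014),k],"lid_white":[rd(.034,.008,.014),k],"lid_blue":[bx(.078,.078,.008,.014),h],"lid_yellow":[bx(.102,.062,.008,.014),h],
"pot_red":[rd(.045,0,.055)],"pot_white":[rd(.033,0,.055)],"pot_blue":[bx(.076,.076,0,.055)],"pot_yellow":[bx(.1,.06,0,.055)],"dish":[np.vstack([rd(.048,.032,.032),rd(.03,0,0)])],"watch":[rd(.025,0,.009)]}
S=4
def iou(mask,n,th,x,z0,box):
    x0,y0,w,hh=box; c,s=np.cos(x[2]),np.sin(x[2]); im=np.zeros((hh*S,w*S),np.uint8)
    for P in SH[th]:
        Q=P@np.array([[c,s,0],[-s,c,0],[0,0,1]])+[x[0],x[1],z0]
        p=(proj(n,Q)+.5-[x0,y0])*S
        cv2.fillConvexPoly(im,cv2.convexHull(np.round(p*16).astype(np.int32)),1,cv2.LINE_8,4)
    a=im>0; return (a&mask).sum()/max(1,(a|mask).sum())
def fit(th,z0=0,cams=("top","side"),near=None,rnd=None,verbose=True):
    D={}
    zc=z0+(.011 if 'lid' in th else .03)
    for n in cams:
        L=bot.silhouettes(n,th); best=None
        out=[]
        for d in L: out.append((round(float(d["conf"]),2),np.round(d["box"]).astype(int).tolist()))
        if verbose: print(th,n,out)
        for d in L:
            if near is not None and np.hypot(d["box"][0]-near[n][0],d["box"][1]-near[n][1])>25: continue
            best=d;break
        if best is None: continue
        m=best["pixels"]; b=best["box"]; w=int(b[2])+30;hh=int(b[3])+30;x0=max(0,int(b[0]-w/2));y0=max(0,int(b[1]-hh/2))
        sub=m[y0:y0+hh,x0:x0+w]; hh,w=sub.shape
        mk=cv2.resize(sub.astype(np.float32),(w*S,hh*S),interpolation=cv2.INTER_CUBIC)>.5
        D[n]=(mk,(x0,y0,w,hh),b)
    res={}
    for use in [list(D)]+[[n] for n in D]*(len(D)>1):
        b=D[use[0]][2]; xy=back(use[0],b[0],b[1],zc)
        f=lambda x:1-np.mean([iou(D[n][0],n,th,[x[0],x[1],x[2]],z0,D[n][1]) for n in use])
        rt=('red' in th or 'white' in th or th in('dish','watch'))
        best=None
        for y in ([0] if rt else np.radians(np.arange(-90,90,30))):
            r=minimize(f,[xy[0],xy[1],y],method="Nelder-Mead",options=dict(initial_simplex=[[xy[0],xy[1],y],[xy[0]+.008,xy[1],y],[xy[0],xy[1]+.008,y],[xy[0],xy[1],y+.25]],xatol=1e-4,fatol=1e-4))
            if best is None or r.fun<best.fun: best=r
        print("  ",th,use,"x %.1f y %.1f mm yaw %.1f iou %.3f"%(best.x[0]*1e3,best.x[1]*1e3,np.degrees(best.x[2]),1-best.fun))
E
python3 - <<'E'
from fit import *
TOP={"lid_red":(200,212),"pot_red":(274,215),"pot_white":(496,207),"lid_white":(490,293),"pot_blue":(281,296),"lid_blue":(354,284),"lid_yellow":(356,212),"pot_yellow":(422,220),"dish":(433,285),"watch":(214,290)}
SD={"lid_red":(289,162),"pot_red":(325,199),"pot_white":(475,333),"lid_white":(404,386),"pot_blue":(268,238),"lid_blue":(319,280),"lid_yellow":(376,247),"pot_yellow":(411,288),"dish":(368,330),"watch":(242,203)}
for t in TOP: fit(t,near={"top":TOP[t],"side":SD[t]})
print(bot.observe()["clock"])
E
```

```text
lid_red top [(0.92, [201, 212, 45, 44]), (0.81, [183, 152, 40, 40]), (0.75, [155, 285, 47, 40]), (0.65, [136, 223, 43, 42]), (0.65, [145, 360, 45, 42]), (0.15, [283, 296, 48, 53])]
lid_red side [(0.84, [252, 139, 30, 21]), (0.82, [219, 170, 35, 26]), (0.81, [289, 164, 35, 32]), (0.7, [321, 134, 33, 28]), (0.59, [157, 194, 39, 28])]
   lid_red ['top', 'side'] x 628.4 y 329.9 mm yaw 9.2 iou 0.942
   lid_red ['top'] x 628.4 y 329.4 mm yaw 8.5 iou 0.972
   lid_red ['side'] x 629.0 y 330.9 mm yaw 1.7 iou 0.920
pot_red top [(0.73, [277, 217, 44, 43]), (0.21, [355, 286, 46, 43])]
pot_red side [(0.97, [327, 198, 40, 42])]
   pot_red ['top', 'side'] x 612.9 y 162.4 mm yaw -7.6 iou 0.935
   pot_red ['top'] x 612.9 y 161.3 mm yaw -6.8 iou 0.949
   pot_red ['side'] x 614.9 y 164.9 mm yaw 0.7 iou 0.929
pot_white top [(0.78, [495, 210, 36, 28])]
pot_white side [(0.59, [476, 332, 35, 41])]
   pot_white ['top', 'side'] x 619.5 y -317.3 mm yaw -0.4 iou 0.926
   pot_white ['top'] x 619.6 y -318.8 mm yaw -8.3 iou 0.954
   pot_white ['side'] x 621.2 y -315.5 mm yaw 9.7 iou 0.918
lid_white top [(0.59, [4
[... 1242 characters left out ...]
] x 594.3 y -155.0 mm yaw -9.5 iou 0.963
   pot_yellow ['top'] x 594.9 y -155.8 mm yaw -10.0 iou 0.963
   pot_yellow ['side'] x 594.0 y -154.3 mm yaw -10.3 iou 0.975
dish top [(0.71, [436, 285, 46, 47]), (0.64, [214, 292, 25, 26])]
dish side [(0.95, [369, 329, 52, 42])]
   dish ['top', 'side'] x 456.3 y -176.2 mm yaw -8.0 iou 0.952
   dish ['top'] x 457.0 y -176.6 mm yaw -7.0 iou 0.962
   dish ['side'] x 455.6 y -174.9 mm yaw 8.1 iou 0.954
watch top [(0.95, [212, 291, 25, 21])]
watch side [(0.61, [240, 204, 26, 21])]
   watch ['top', 'side'] x 452.6 y 300.4 mm yaw -3.2 iou 0.864
   watch ['top'] x 452.6 y 298.1 mm yaw 2.9 iou 0.902
   watch ['side'] x 452.6 y 301.8 mm yaw -31.3 iou 0.865
1.1
```

The network masks are off by a few pixels, so I'll refine the fits with colour segmentation on the same pictures.

```bash
cat > cfit.py <<'E'
from fit import *
import fit as F
def hullmask(im,th,u,v,r=40):
    hsv=cv2.cvtColor(im,cv2.COLOR_RGB2HSV).astype(int); H,Sa,V=hsv[...,0],hsv[...,1],hsv[...,2]
    if 'red' in th: m=((H<5)|(H>172))&(Sa>150)&(V>60)
    elif 'blue' in th: m=(H>100)&(H<130)&(Sa>130)&(V>50)
    elif 'yellow' in th: m=(H>18)&(H<34)&(Sa>130)&(V>60)
    else: m=(Sa<60)&(V>125)
    w=np.zeros(m.shape,bool); w[max(0,int(v)-r):int(v)+r,max(0,int(u)-r):int(u)+r]=1
    m=(m&w).astype(np.uint8)
    n,l,st,c=cv2.connectedComponentsWithStats(m)
    # the largest component
    i=1+np.argmax(st[1:,4]); pts=np.argwhere(l==i)[:,::-1].astype(np.int32)
    hm=np.zeros(m.shape,np.uint8); cv2.fillConvexPoly(hm,cv2.convexHull(pts),1); return hm>0
def cf(th,guess,yaw0,z0=0,ims=None,cams=("top","side"),ov=None):
    D={}
    for n in cams:
        u,v=proj(n,np.array([[guess[0],guess[1],z0+(.011 if 'lid' in th else .028)]]))[0]
        m=hullmask(ims[n],th,u,v); ys,xs=np.nonzero(m); x0,y0=max(0,xs.min()-12),max(0,ys.min()-12); sub=m[y0:ys.max()+12,x0:xs.max()+12]; hh,w=sub.shape
        D[n]=(cv2.resize(sub.astype(np.float32),(w*S,hh*S),interpolation=cv2.INTER_CUBIC)>.5,(x0,y0,w,hh))
    sv=F.SH[th]; 
    if 'lid' in th: F.SH[th]=sv[:1]
    for use in [list(D)]+[[n] for n in D]*(len(D)>1):
        f=lambda x:1-np.mean([iou(D[n][0],n,th,x,z0,D[n][1]) for n in use]); x,y=guess;a=yaw0
        r=minimize(f,[x,y,a],method="Nelder-Mead",options=dict(initial_simplex=[[x,y,a],[x+.008,y,a],[x,y+.008,a],[x,y,a+.15]],xatol=1e-4,fatol=1e-4))
        print(th,use,"x %.1f y %.1f mm yaw %.1f iou %.3f"%(r.x[0]*1e3,r.x[1]*1e3,np.degrees(r.x[2]),1-r.fun))
    F.SH[th]=sv
E
python3 - <<'E'
from cfit import *
ims={n:cv2.imread(f"pics/{n}0.png")[:,:,::-1].copy() for n in("top","side")}
r=np.radians
for t,g,y in [("lid_red",(.628,.330),0),("pot_red",(.613,.162),0),("lid_white",(.433,-.304),0),("pot_white",(.6195,-.317),0),("lid_blue",(.462,-.006),r(-35)),("pot_blue",(.438,.148),r(-47.5)),("lid_yellow",(.620,-.0176),r(23.5)),("pot_yellow",(.594,-.155),r(-10))]: cf(t,g,y,0,ims)
E
```

```text
lid_red ['top', 'side'] x 627.4 y 330.3 mm yaw 6.1 iou 0.959
lid_red ['top'] x 627.6 y 329.3 mm yaw 7.0 iou 0.977
lid_red ['side'] x 627.5 y 331.8 mm yaw 5.3 iou 0.970
pot_red ['top', 'side'] x 614.1 y 162.6 mm yaw -2.4 iou 0.953
pot_red ['top'] x 614.1 y 161.9 mm yaw 6.8 iou 0.966
pot_red ['side'] x 614.6 y 164.8 mm yaw -1.4 iou 0.950
lid_white ['top', 'side'] x 433.8 y -304.1 mm yaw 6.0 iou 0.563
lid_white ['top'] x 385.6 y -293.5 mm yaw 18.5 iou 0.153
lid_white ['side'] x 433.8 y -304.2 mm yaw 4.8 iou 0.974
pot_white ['top', 'side'] x 620.9 y -316.0 mm yaw 4.1 iou 0.514
pot_white ['top'] x 569.8 y -277.1 mm yaw 19.4 iou 0.451
pot_white ['side'] x 621.2 y -316.0 mm yaw 2.6 iou 0.961
lid_blue ['top', 'side'] x 460.9 y -6.6 mm yaw -35.3 iou 0.963
lid_blue ['top'] x 460.8 y -6.7 mm yaw -34.6 iou 0.970
lid_blue ['side'] x 461.2 y -5.9 mm yaw -35.5 iou 0.961
pot_blue ['top', 'side'] x 437.2 y 149.8 mm yaw -48.0 iou 0.972
pot_blue ['top'] x 436.9 y 149.5 mm yaw -47.7 iou 0.971
pot_blue ['side'] x 437.6 y 150.0 mm yaw -47.8 iou 0.977
lid_yellow ['top', 'side'] x 620.0 y -16.8 mm yaw 23.2 iou 0.957
lid_yellow ['top'] x 619.8 y -18.1 mm yaw 23.1 iou 0.945
lid_yellow ['side'] x 620.1 y -16.6 mm yaw 23.4 iou 0.973
pot_yellow ['top', 'side'] x 593.9 y -154.8 mm yaw -9.3 iou 0.969
pot_yellow ['top'] x 594.5 y -155.3 mm yaw -9.5 iou 0.964
pot_yellow ['side'] x 594.1 y -154.3 mm yaw -8.7 iou 0.981
```

```bash
python3 -m crank '{"travel":[[3,-2,0],[8,-5,-1],[13,-8.5,-2],[18,-12,-3],[23,-15,-4],[28,-18,-5],[33,-21.5,-6],[37.1,-24,-7]],"rot":[[0,0,0],[0,0,0],[0,0,0],[0,0,0],[0,0,0],[0,0,0],[0,0,0],[0,0,0]]}' 0 40; python3 -m crank '{"travel":[[0,0,0],[0,0,0],[0,0,0],[0,0,0]],"rot":[[0,0,0],[0,0,0],[0,0,0],[0,0,0]]}'
```

```text
clock: 1.9
position: [0.5771, 0.3616, 0.245]
tool_rot: [3.141, 0.0, 2.72]
force: [-0.5, 0.9, 0.1]
grip_width: 0.043
clock: 2.3
position: [0.5746, 0.3642, 0.2455]
tool_rot: [3.141, -0.0, 2.722]
force: [0.4, 0.5, 0.5]
grip_width: 0.0426
```

```bash
python3 -m crank '{"travel":[[2,-1.4,-2],[4,-2.6,-4],[5.3,-3.4,-6],[5.3,-3.4,-8],[5.3,-3.4,-8],[5.3,-3.4,-8]],"rot":[[0,0,0],[0,0,0],[0,0,0],[0,0,0],[0,0,0],[0,0,0]]}' 0 40; python3 - <<'E'
from workcell import bot
import cv2
for n in("top","side"): cv2.imwrite(f"pics/{n}1.png",bot.grab_frame(n)[60:420,60:540,::-1])
a=cv2.imread("pics/top1.png");b=cv2.imread("pics/side1.png");cv2.imwrite("pics/c1.png",cv2.hconcat([a[:,:400],b[:,:400]]))
print(bot.observe()["position"])
E
```

```text
clock: 2.9
position: [0.628, 0.33, 0.1658]
tool_rot: [3.141, -0.0, 2.721]
force: [-0.6, -0.1, 0.7]
grip_width: 0.0429
[0.62854047 0.32997962 0.16672747]
```

View pics/c1.png

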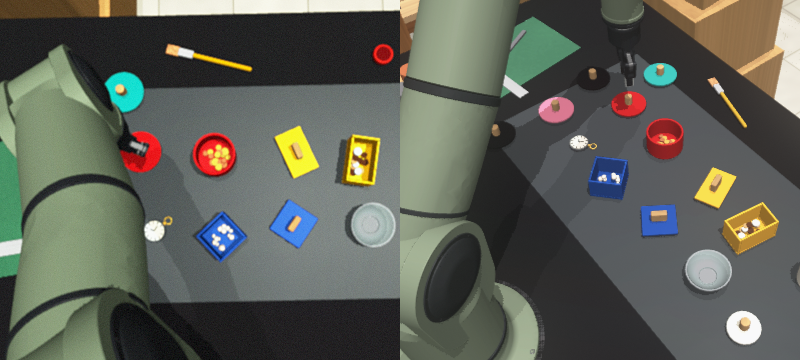

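The side view shows the gripper above the red knob at (628,98), so I'll descend and grip.

```bash
python3 -m crank '{"travel":[[0,0,-2],[0,0,-4],[0,0,-6],[0,0,-7.5],[0,0,-7.5]],"rot":[[0,0,0],[0,0,0],[0,0,0],[0,0,0],[0,0,0]]}' 0 40;python3 -m crank '{"travel":[[0,0,0],[0,0,0],[0,0,0],[0,0,0],[0,0,0],[0,0,0]],"rot":[[0,0,0],[0,0,0],[0,0,0],[0,0,0],[0,0,0],[0,0,0]]}' -1 40; python3 -m crank '{"travel":[[0,0,2],[0,0,5],[0,0,8],[0,0,11],[0,0,11]],"rot":[[0,0,0],[0,0,0],[0,0,0],[0,0,0],[0,0,0]]}' 
```

```text
clock: 3.5
position: [0.6278, 0.329, 0.089]
tool_rot: [-3.14, -0.001, 2.72]
force: [-0.9, -0.3, 0.1]
grip_width: 0.0427
clock: 4.1
position: [0.6291, 0.3293, 0.0916]
tool_rot: [3.14, 0.001, 2.72]
force: [-1.1, -0.2, 7.9]
grip_width: 0.0181
clock: 4.6
position: [0.6301, 0.3296, 0.2053]
tool_rot: [3.136, 0.004, 2.719]
force: [-0.0, -0.5, 0.7]
grip_width: 0.0183
```

```bash
python3 -m crank '{"travel":[[-0.2,-2,0],[-0.5,-5,0],[-0.8,-8.5,0],[-1,-12,0],[-1.3,-15,0],[-1.5,-16.7,0],[-1.5,-16.7,0],[-1.5,-16.7,0]],"rot":[[0,0,0],[0,0,0],[0,0,0],[0,0,0],[0,0,0],[0,0,0],[0,0,0],[0,0,0]]}' ; python3 -m crank '{"travel":[[0,0,-2],[0,0,-3.5],[0,0,-4.5],[0,0,-4.5]],"rot":[[0,0,0],[0,0,0],[0,0,0],[0,0,0]]}'; python3 - <<'E'
from cfit import *
ims={n:bot.grab_frame(n) for n in("top","side")}
for n in ims: cv2.imwrite(f"pics/{n}2.png",ims[n][:,:,::-1])
a=ims["top"][130:330,170:370,::-1];b=ims["side"][100:300,220:420,::-1]
cv2.imwrite("pics/c2.png",cv2.resize(cv2.hconcat([a,b]),None,fx=2,fy=2))
p=bot.observe(); print(p["position"],p["tool_rot"])
E
```

```text
clock: 5.4
position: [0.6136, 0.1628, 0.2002]
tool_rot: [3.141, -0.0, 2.72]
force: [-0.3, -0.2, -1.0]
grip_width: 0.0185
clock: 5.8
position: [0.6129, 0.1625, 0.1535]
tool_rot: [-3.14, -0.002, 2.721]
force: [0.6, -0.2, -0.7]
grip_width: 0.0183
[0.61365741 0.16229415 0.15519166] [-3.14151300e+00 -1.36062218e-04  2.72009361e+00]
```

View pics/c2.png

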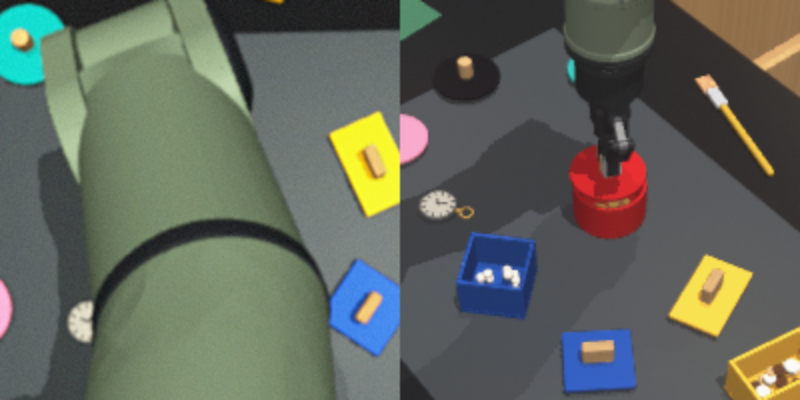

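```bash
cat > ov.py <<'E'
from fit import *
def ov(img,n,items,out,f=4,win=50):
    th,x=items[0][0],items[0][1]; u,v=proj(n,np.array([[x[0],x[1],.05]]))[0]; u0,v0=int(u-win),int(v-win)
    c=cv2.resize(img[v0:v0+2*win,u0:u0+2*win,::-1],None,fx=f,fy=f,interpolation=cv2.INTER_CUBIC)
    for th,x,z0,yaw,col in items:
        P=SH[th][0]; cs,s=np.cos(yaw),np.sin(yaw); Q=P@np.array([[cs,s,0],[-s,cs,0],[0,0,1]])+[x[0],x[1],z0]
        p=(proj(n,Q)+.5-[u0,v0])*f; cv2.polylines(c,[cv2.convexHull(np.round(p).astype(np.int32))],True,col,1)
    cv2.imwrite(out,c)
E
python3 - <<'E'
from ov import *
im=cv2.imread("pics/side2.png")[:,:,::-1]
ov(im,"side",[("pot_red",(.6142,.1635),0,0,(255,255,0)),("lid_red",(.6137,.1623),.063,0,(0,255,0))],"pics/o2.png",f=6)
E
```

```text
(no output)
```

View pics/o2.png

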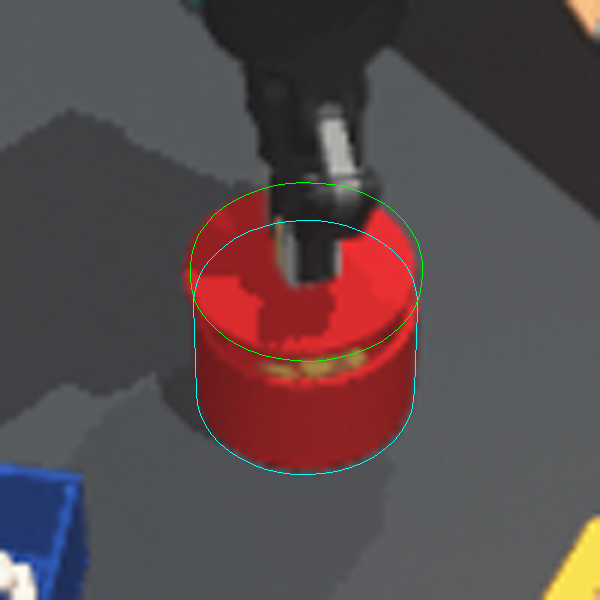

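```bash
python3 -m crank '{"travel":[[0.1,-0.1,0],[0.1,-0.1,-0.5],[0.1,-0.1,-1.0],[0.1,-0.1,-1.3],[0.1,-0.1,-1.3]],"rot":[[0,0,0],[0,0,0],[0,0,0],[0,0,0],[0,0,0]]}'; python3 -m crank '{"travel":[[0,0,-0.1],[0,0,-0.1],[0,0,-0.2],[0,0,-0.2],[0,0,-0.2]],"rot":[[0,0,0],[0,0,0],[0,0,0],[0,0,0],[0,0,0]]}'
```

```text
clock: 6.4
position: [0.6143, 0.1609, 0.1416]
tool_rot: [-3.141, -0.001, 2.72]
force: [0.4, -0.7, -0.1]
grip_width: 0.0184
clock: 6.9
position: [0.6146, 0.1609, 0.1402]
tool_rot: [-3.142, 0.0, 2.72]
force: [-0.0, 0.2, -0.9]
grip_width: 0.0181
```

```bash
python3 -m crank '{"travel":[[0,0,-0.1],[0,0,-0.1],[0,0,-0.1]],"rot":[[0,0,0],[0,0,0],[0,0,0]]}';python3 -m crank '{"travel":[[0,0,-0.1],[0,0,-0.1],[0,0,-0.1]],"rot":[[0,0,0],[0,0,0],[0,0,0]]}'; python3 - <<'E'
from ov import *
im=bot.grab_frame("side")
ov(im,"side",[("pot_red",(.6142,.1635),0,0,(255,255,0)),("lid_red",(.6142,.1625),.047,0,(0,255,0))],"pics/o3.png",f=6)
E
```

```text
clock: 7.2
position: [0.6145, 0.1609, 0.1391]
tool_rot: [-3.142, -0.0, 2.72]
force: [-0.8, 1.2, -1.0]
grip_width: 0.0184
clock: 7.5
position: [0.6147, 0.1609, 0.1386]
tool_rot: [3.141, 0.0, 2.72]
force: [-2.2, -1.2, 6.7]
grip_width: 0.0185
```

View pics/o3.png

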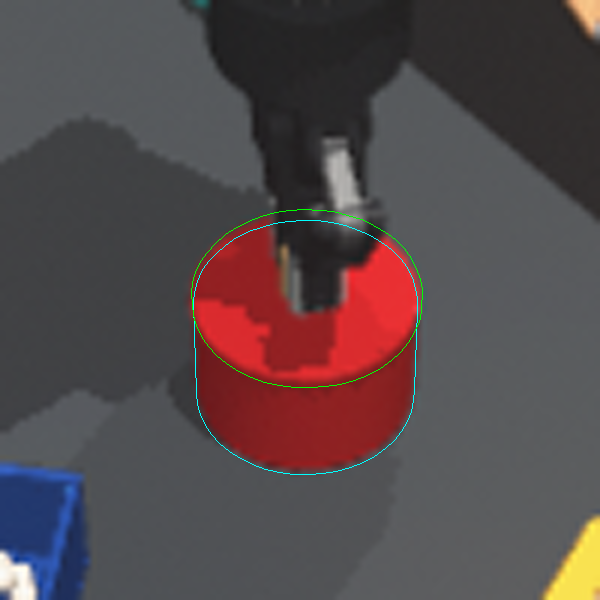

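The red lid is home: contact came at exactly the predicted height and the outline matches. I'll release it and go on to the blue lid.

```bash
python3 -m crank '{"travel":[[0,0,0],[0,0,0],[0,0,0],[0,0,0.2],[0,0,1],[0,0,3],[0,0,6],[0,0,8]],"rot":[[0,0,0],[0,0,0],[0,0,0],[0,0,0],[0,0,0],[0,0,0],[0,0,0],[0,0,0]]}' 0 40;  python3 -m crank '{"travel":[[-2,-2,0],[-5,-5,0],[-8,-9,0],[-11,-12,0],[-14,-15,0],[-15.4,-16.7,-2],[-15.4,-16.7,-4],[-15.4,-16.7,-4]],"rot":[[0,0,0],[0,0,-3],[0,0,-6],[0,0,-9],[0,0,-11],[0,0,-11],[0,0,-11],[0,0,-11]]}'; python3 - <<'E'
from workcell import bot
import cv2
cv2.imwrite("pics/t4.png",bot.grab_frame("top")[:,:,::-1]);cv2.imwrite("pics/s4.png",bot.grab_frame("side")[:,:,::-1])
a=cv2.imread("pics/t4.png")[100:400,100:500];b=cv2.imread("pics/s4.png")[100:400,150:550];cv2.imwrite("pics/c4.png",cv2.hconcat([a,b]))
print(bot.observe()["qpos"])
E
```

```text
clock: 8.35
position: [0.6149, 0.161, 0.2206]
tool_rot: [3.14, 0.001, 2.72]
force: [-0.2, -0.0, 0.8]
grip_width: 0.0425
clock: 9.15
position: [0.4598, -0.0065, 0.1773]
tool_rot: [-3.14, -0.002, 2.527]
force: [-0.6, 0.6, -0.6]
grip_width: 0.0427
[-0.14455283  0.46761241  0.03650464  2.12936156 -0.03199693  0.54495898
  0.87262548]
```

View pics/c4.png

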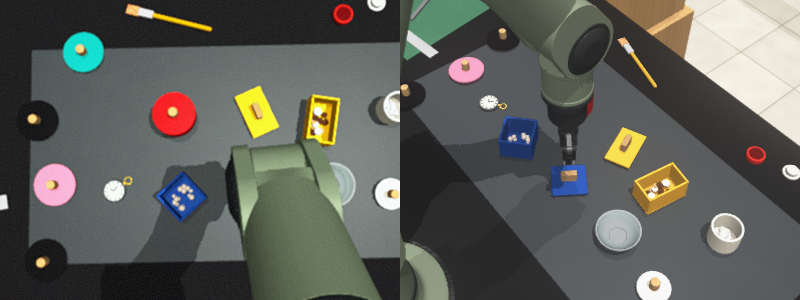

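The left half shows the red lid sitting on its pot at (174,113). In the right half the gripper is over the blue handle at (568,175).

```bash
python3 -m crank '{"travel":[[0.1,0,-2],[0.1,0,-4.5],[0.1,0,-7],[0.1,0,-8.3],[0.1,0,-8.3]],"rot":[[0,0,0],[0,0,0],[0,0,0],[0,0,0],[0,0,0]]}' 0 40;python3 -m crank '{"travel":[[0,0,0],[0,0,0],[0,0,0],[0,0,0],[0,0,0],[0,0,0]],"rot":[[0,0,0],[0,0,0],[0,0,0],[0,0,0],[0,0,0],[0,0,0]]}' -1 40
```

```text
clock: 9.75
position: [0.4617, -0.0056, 0.0947]
tool_rot: [-3.141, -0.001, 2.529]
force: [0.1, 0.1, 0.4]
grip_width: 0.0426
clock: 10.35
position: [0.4623, -0.0059, 0.0964]
tool_rot: [3.14, 0.001, 2.528]
force: [-0.9, 1.0, 8.6]
grip_width: 0.013
```

```bash
python3 -m crank '{"travel":[[0,0,2],[0,0,5],[0,0,8],[0,0,10],[0,0,10]],"rot":[[0,0,0],[0,0,0],[0,0,0],[0,0,0],[0,0,0]]}';python3 -m crank '{"travel":[[-0.3,2,0],[-0.8,5,0],[-1.2,8.5,0],[-1.8,12,0],[-2.2,14.5,0],[-2.4,15.6,0],[-2.4,15.6,-2],[-2.4,15.6,-3]],"rot":[[0,0,-2],[0,0,-4],[0,0,-7],[0,0,-10],[0,0,-12.8],[0,0,-12.8],[0,0,-12.8],[0,0,-12.8]]}';  python3 -m crank '{"travel":[[0,0,-0.5],[0,0,-0.5],[0,0,-0.5]],"rot":[[0,0,0],[0,0,0],[0,0,0]]}'; python3 - <<'E'
from ov import *
im={n:bot.grab_frame(n) for n in("side","top")}
p=bot.observe()["position"];print(p,bot.observe()["tool_rot"])
for n in im: ov(im[n],n,[("pot_blue",(.4373,.1497),0,np.radians(-48),(255,255,0)),("lid_blue",(.4373,.1497),p[2]-.0957,np.radians(-48),(0,255,0))],f"pics/o5{n}.png",f=4)
cv2.imwrite("pics/o5.png",cv2.hconcat([cv2.imread(f"pics/o5{n}.png") for n in im]))
E
```

```text
clock: 10.85
position: [0.4627, -0.006, 0.1983]
tool_rot: [3.138, 0.004, 2.528]
force: [-0.1, 0.8, -1.7]
grip_width: 0.0131
clock: 11.65
position: [0.4373, 0.1497, 0.1642]
tool_rot: [-3.141, -0.0, 2.306]
force: [-0.1, -0.4, -1.3]
grip_width: 0.0127
clock: 11.95
position: [0.4378, 0.1495, 0.1605]
tool_rot: [3.141, 0.0, 2.304]
force: [-0.3, 0.7, -0.7]
grip_width: 0.0131
[0.43787343 0.14971437 0.16061388] [3.14095841e+00 2.43130857e-04 2.30388991e+00]
```

View pics/o5.png

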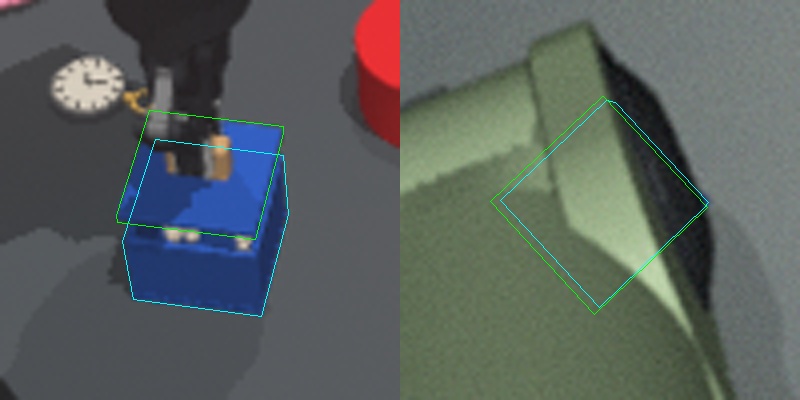

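The side view shows the blue lid squarely over its pot at about (205,175), within 1–2 px of the prediction. I'll lower it.

```bash
python3 -m crank '{"travel":[[0,0,-0.5],[0,0,-1.0],[0,0,-1.4],[0,0,-1.6],[0,0,-1.6]],"rot":[[0,0,0],[0,0,0],[0,0,0],[0,0,0],[0,0,0]]}'; python3 -m crank '{"travel":[[0,0,-0.1],[0,0,-0.1],[0,0,-0.1]],"rot":[[0,0,0],[0,0,0],[0,0,0]]}';python3 -m crank '{"travel":[[0,0,-0.1],[0,0,-0.1],[0,0,-0.1]],"rot":[[0,0,0],[0,0,0],[0,0,0]]}'
```

```text
clock: 12.55
position: [0.4374, 0.1499, 0.1438]
tool_rot: [-3.141, -0.0, 2.304]
force: [0.2, 1.1, -1.9]
grip_width: 0.0131
clock: 12.85
position: [0.4376, 0.1499, 0.1434]
tool_rot: [3.141, 0.0, 2.304]
force: [-1.0, -1.0, 5.3]
grip_width: 0.0127
clock: 13.15
position: [0.4376, 0.1499, 0.1433]
tool_rot: [3.141, -0.0, 2.304]
force: [-8.6, -2.9, 36.0]
grip_width: 0.0132
```

```bash
python3 -m crank '{"travel":[[0,0,0.1],[0,0,0.1]],"rot":[[0,0,0],[0,0,0]]}'; python3 -m crank '{"travel":[[0,0,0],[0,0,0],[0,0,0],[0,0,0.2],[0,0,1],[0,0,3],[0,0,6],[0,0,8]],"rot":[[0,0,0],[0,0,0],[0,0,0],[0,0,0],[0,0,0],[0,0,0],[0,0,0],[0,0,0]]}' 0 40; python3 - <<'E'
from ov import *
im={n:bot.grab_frame(n) for n in("side","top")}
for n in im: ov(im[n],n,[("pot_blue",(.4373,.1497),0,np.radians(-48),(255,255,0)),("lid_blue",(.4373,.1497),.047,np.radians(-48),(0,255,0))],f"pics/o6{n}.png",f=4)
cv2.imwrite("pics/o6.png",cv2.hconcat([cv2.imread(f"pics/o6{n}.png") for n in im]))
E
```

```text
clock: 13.35
position: [0.4377, 0.15, 0.1434]
tool_rot: [3.141, 0.0, 2.304]
force: [-0.3, 0.8, 7.4]
grip_width: 0.0129
clock: 14.15
position: [0.4377, 0.1499, 0.2252]
tool_rot: [3.14, 0.0, 2.304]
force: [-0.3, 0.1, -0.1]
grip_width: 0.0424
```

View pics/o6.png

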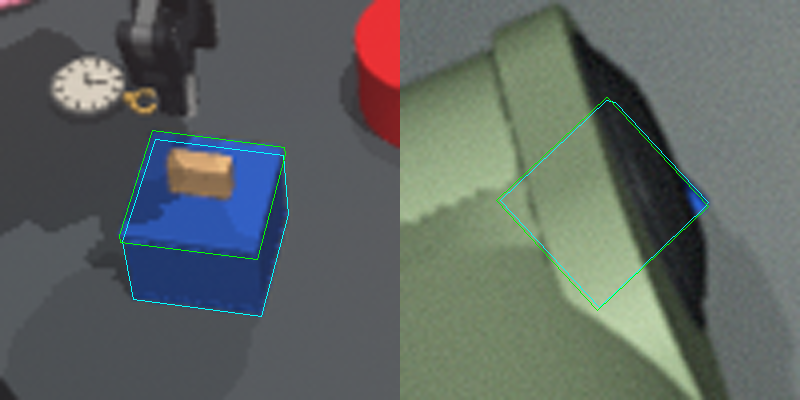

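The blue lid is home and level. Next is the yellow lid, which needs a turn of +71.3°.

```bash
python3 -m crank '{"travel":[[2,-2,0],[4.5,-4,0],[7,-6.5,0],[10,-9,0],[13,-12,0],[16,-14.5,0],[18.2,-16.7,0],[18.2,-16.7,0]],"rot":[[0,0,8],[0,0,16],[0,0,24],[0,0,32],[0,0,40],[0,0,48],[0,0,56],[0,0,64]]}'; python3 -m crank '{"travel":[[0,0,-1.5],[0,0,-3],[0,0,-4.5],[0,0,-4.5]],"rot":[[0,0,7.3],[0,0,7.3],[0,0,7.3],[0,0,7.3]]}'; python3 - <<'E'
from workcell import bot
import cv2
cv2.imwrite("pics/t7.png",bot.grab_frame("top")[:,:,::-1]);cv2.imwrite("pics/s7.png",bot.grab_frame("side")[:,:,::-1])
a=cv2.imread("pics/t7.png")[100:400,100:500];b=cv2.imread("pics/s7.png")[100:400,150:550];cv2.imwrite("pics/c7.png",cv2.hconcat([a,b]))
print(bot.observe()["qpos"])
E
```

```text
clock: 15.05
position: [0.6213, -0.021, 0.2224]
tool_rot: [-3.14, -0.0, -2.861]
force: [-1.4, 0.5, -0.5]
grip_width: 0.0426
clock: 15.45
position: [0.6184, -0.0168, 0.1757]
tool_rot: [3.14, -0.003, -2.737]
force: [0.2, 0.3, 0.2]
grip_width: 0.0425
[ 0.05153751  0.6673574  -0.17799269  1.70815027  0.15652793  0.78068781
  1.7760365 ]
```

View pics/c7.png

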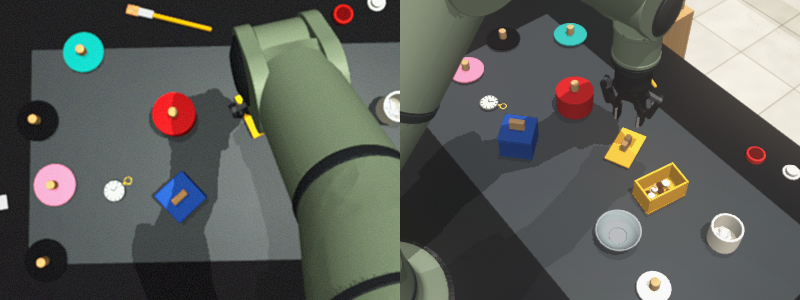

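```bash
python3 -m crank '{"travel":[[0,0,-2],[0,0,-4.5],[0,0,-7],[0,0,-8.4],[0,0,-8.4]],"rot":[[0,0,0],[0,0,0],[0,0,0],[0,0,0],[0,0,0]]}' 0 40;python3 -m crank '{"travel":[[0,0,0],[0,0,0],[0,0,0],[0,0,0],[0,0,0],[0,0,0]],"rot":[[0,0,0],[0,0,0],[0,0,0],[0,0,0],[0,0,0],[0,0,0]]}' -1 40
```

```text
clock: 16.05
position: [0.6191, -0.0169, 0.0931]
tool_rot: [3.141, -0.002, -2.735]
force: [0.6, 0.1, 0.7]
grip_width: 0.0428
clock: 16.65
position: [0.6203, -0.0171, 0.0955]
tool_rot: [-3.141, 0.002, -2.735]
force: [-0.8, 0.3, 8.7]
grip_width: 0.0129
```

```bash
python3 -m crank '{"travel":[[0,0,2],[0,0,5],[0,0,8],[0,0,10],[0,0,10]],"rot":[[0,0,0],[0,0,0],[0,0,0],[0,0,0],[0,0,0]]}';python3 -m crank '{"travel":[[-0.3,-2,0],[-0.8,-5,0],[-1.4,-8,0],[-2,-11,0],[-2.4,-13,0],[-2.6,-13.8,0],[-2.6,-13.8,-2],[-2.6,-13.8,-3]],"rot":[[0,0,-6],[0,0,-13],[0,0,-20],[0,0,-27],[0,0,-32.6],[0,0,-32.6],[0,0,-32.6],[0,0,-32.6]]}';  python3 -m crank '{"travel":[[0,0,-0.5],[0,0,-0.5],[0,0,-0.5]],"rot":[[0,0,0],[0,0,0],[0,0,0]]}'; python3 - <<'E'
from ov import *
im={n:bot.grab_frame(n) for n in("side","top")}
p=bot.observe()["position"];print(p,bot.observe()["tool_rot"])
for n in im: ov(im[n],n,[("pot_yellow",(.594,-.1548),0,np.radians(-9.3),(255,255,0)),("lid_yellow",(.594,-.1548),p[2]-.0955,np.radians(-9.3),(0,255,0))],f"pics/o8{n}.png",f=4)
cv2.imwrite("pics/o8.png",cv2.hconcat([cv2.imread(f"pics/o8{n}.png") for n in im]))
E
```

```text
clock: 17.15
position: [0.6208, -0.0171, 0.1976]
tool_rot: [-3.14, 0.005, -2.735]
force: [0.9, -0.8, -1.2]
grip_width: 0.0129
clock: 17.95
position: [0.5932, -0.1543, 0.1628]
tool_rot: [3.141, -0.001, 2.983]
force: [0.7, -0.1, -1.4]
grip_width: 0.0131
clock: 18.25
position: [0.5938, -0.1547, 0.1595]
tool_rot: [3.141, 0.0, 2.981]
force: [-0.0, -0.3, -1.0]
grip_width: 0.013
[ 0.59386426 -0.15489783  0.1597094 ] [3.14158726e+00 7.49791100e-04 2.98030916e+00]
```

View pics/o8.png

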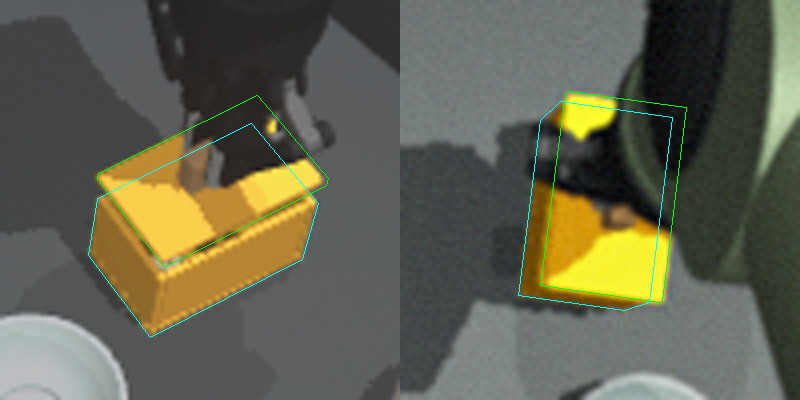

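Both views show the yellow lid within about 1 px of the prediction over its pot. I'll lower it.

```bash
python3 -m crank '{"travel":[[0,0,-0.5],[0,0,-1.0],[0,0,-1.4],[0,0,-1.6],[0,0,-1.6]],"rot":[[0,0,0],[0,0,0],[0,0,0],[0,0,0],[0,0,0]]}'; python3 -m crank '{"travel":[[0,0,-0.1],[0,0,-0.1],[0,0,-0.1]],"rot":[[0,0,0],[0,0,0],[0,0,0]]}'
```

```text
clock: 18.85
position: [0.5935, -0.155, 0.1429]
tool_rot: [-3.142, -0.0, 2.98]
force: [-0.3, -0.4, -1.6]
grip_width: 0.0129
clock: 19.15
position: [0.5936, -0.1551, 0.1425]
tool_rot: [-3.142, 0.0, 2.98]
force: [-2.1, -0.4, 4.2]
grip_width: 0.0127
```

Contact came at the predicted height, so I'll release, lift and check.

```bash
python3 -m crank '{"travel":[[0,0,0],[0,0,0],[0,0,0],[0,0,0.2],[0,0,1],[0,0,3],[0,0,6],[0,0,8]],"rot":[[0,0,0],[0,0,0],[0,0,0],[0,0,0],[0,0,0],[0,0,0],[0,0,0],[0,0,0]]}' 0 40; python3 - <<'E'
from ov import *
im={n:bot.grab_frame(n) for n in("side","top")}
for n in im: ov(im[n],n,[("pot_yellow",(.594,-.1548),0,np.radians(-9.3),(255,255,0)),("lid_yellow",(.594,-.1548),.047,np.radians(-9.3),(0,255,0))],f"pics/o9{n}.png",f=4)
cv2.imwrite("pics/o9.png",cv2.hconcat([cv2.imread(f"pics/o9{n}.png") for n in im]))
print(bot.observe()["qpos"])
E
```

```text
clock: 19.95
position: [0.5939, -0.1552, 0.2245]
tool_rot: [-3.142, 0.002, 2.98]
force: [0.0, -0.5, -0.0]
grip_width: 0.0425
[ 0.18309481  0.59186928 -0.03515864  1.7022249   0.02646298  0.84322886
  1.5452257 ]
```

View pics/o9.png

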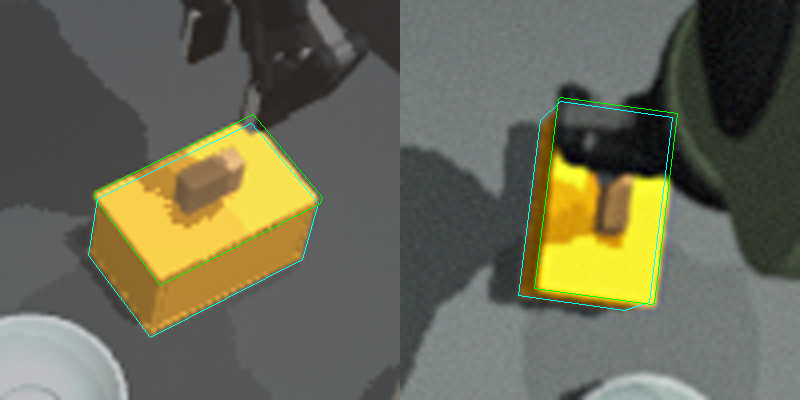

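The yellow lid is home. Next is the white lid.

```bash
python3 -m crank '{"travel":[[-2,-2,0],[-5,-4.5,0],[-8,-7.5,0],[-11,-10,0],[-14,-13,0],[-16,-14.9,0],[-16,-14.9,0],[-16,-14.9,0]],"rot":[[0,0,-6],[0,0,-13],[0,0,-20],[0,0,-27],[0,0,-34],[0,0,-40],[0,0,-40],[0,0,-40]]}'; python3 -m crank '{"travel":[[0,0,-1.5],[0,0,-3],[0,0,-4.5],[0,0,-4.5]],"rot":[[0,0,0],[0,0,0],[0,0,0],[0,0,0]]}'; python3 - <<'E'
from workcell import bot
import cv2
cv2.imwrite("pics/t10.png",bot.grab_frame("top")[:,:,::-1]);cv2.imwrite("pics/s10.png",bot.grab_frame("side")[:,:,::-1])
a=cv2.imread("pics/t10.png")[100:400,200:600];b=cv2.imread("pics/s10.png")[150:450,200:600];cv2.imwrite("pics/c10.png",cv2.hconcat([a,b]))
print(bot.observe()["position"],bot.observe()["qpos"])
E
```

```text
clock: 20.85
position: [0.4336, -0.3041, 0.2222]
tool_rot: [3.141, -0.0, 2.282]
force: [0.2, -0.3, 0.0]
grip_width: 0.0429
clock: 21.25
position: [0.4338, -0.3026, 0.1756]
tool_rot: [-3.141, -0.003, 2.285]
force: [-0.1, 0.3, 1.0]
grip_width: 0.0429
[ 0.43413705 -0.30344927  0.17728464] [ 0.39834026  0.55730477  0.13560951  1.96216036 -0.12208887  0.63022993
  1.32511676]
```

View pics/c10.png

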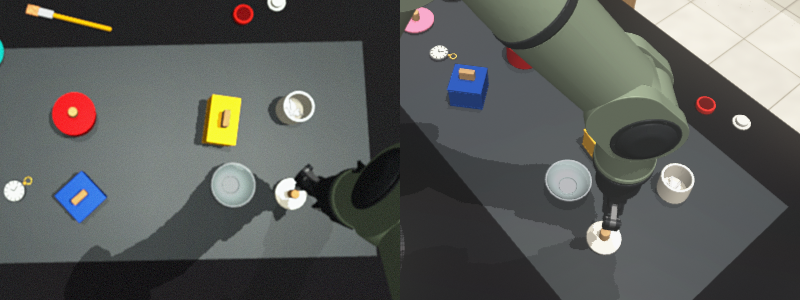

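The three lids look right in both views and the gripper is above the white knob. I'll descend and grip.

```bash
python3 -m crank '{"travel":[[0,0,-2],[0,0,-4.5],[0,0,-7],[0,0,-8.3],[0,0,-8.3]],"rot":[[0,0,0],[0,0,0],[0,0,0],[0,0,0],[0,0,0]]}' 0 40;python3 -m crank '{"travel":[[0,0,0],[0,0,0],[0,0,0],[0,0,0],[0,0,0],[0,0,0]],"rot":[[0,0,0],[0,0,0],[0,0,0],[0,0,0],[0,0,0],[0,0,0]]}' -1 40
```

```text
clock: 21.85
position: [0.4335, -0.3037, 0.0935]
tool_rot: [-3.141, -0.002, 2.282]
force: [0.0, 0.2, 1.4]
grip_width: 0.0429
clock: 22.45
position: [0.4341, -0.3043, 0.0955]
tool_rot: [3.141, 0.002, 2.282]
force: [-0.9, 1.0, 9.5]
grip_width: 0.0181
```

```bash
python3 -m crank '{"travel":[[0,0,2],[0,0,5],[0,0,8],[0,0,10],[0,0,10]],"rot":[[0,0,0],[0,0,0],[0,0,0],[0,0,0],[0,0,0]]}';python3 -m crank '{"travel":[[2,-0.1,0],[5,-0.4,0],[9,-0.7,0],[13,-1,0],[16.5,-1.2,0],[18.65,-1.25,0],[18.65,-1.25,-1],[18.65,-1.25,-3]],"rot":[[0,0,0],[0,0,0],[0,0,0],[0,0,0],[0,0,0],[0,0,0],[0,0,0],[0,0,0]]}';  python3 -m crank '{"travel":[[0,0,-0.5],[0,0,-0.5],[0,0,-0.5]],"rot":[[0,0,0],[0,0,0],[0,0,0]]}'; python3 - <<'E'
from ov import *
im={n:bot.grab_frame(n) for n in("side","top")}
p=bot.observe()["position"];print(p,bot.observe()["tool_rot"])
for n in im: ov(im[n],n,[("pot_white",(.6207,-.3165),0,0,(255,255,0)),("lid_white",(.6207,-.3165),p[2]-.0955,0,(0,255,0))],f"pics/o11{n}.png",f=4)
cv2.imwrite("pics/o11.png",cv2.hconcat([cv2.imread(f"pics/o11{n}.png") for n in im]))
E
```

```text
clock: 22.95
position: [0.4346, -0.3047, 0.1974]
tool_rot: [3.14, 0.005, 2.282]
force: [-0.2, -0.5, -1.2]
grip_width: 0.0182
clock: 23.75
position: [0.6205, -0.3166, 0.1641]
tool_rot: [3.141, 0.001, 2.282]
force: [-0.3, -0.7, -1.6]
grip_width: 0.0183
clock: 24.05
position: [0.62, -0.3168, 0.1598]
tool_rot: [3.141, 0.0, 2.281]
force: [-0.7, 0.1, 0.3]
grip_width: 0.0182
[ 0.6202275  -0.31682599  0.16011222] [3.14108749e+00 1.05237462e-03 2.28144404e+00]
```

View pics/o11.png

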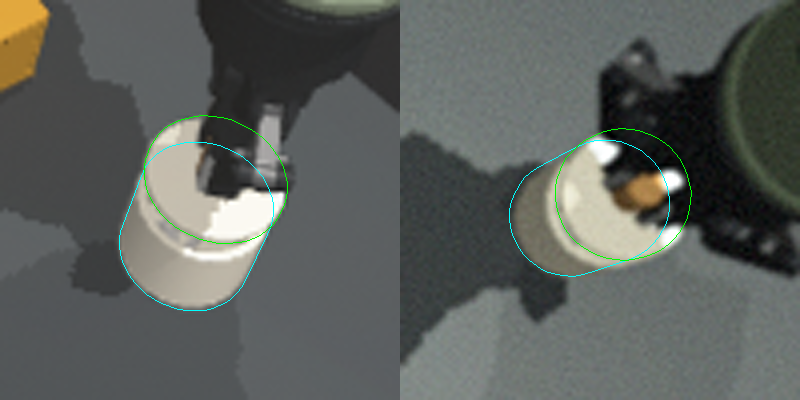

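The lid is within 1–2 px in both views, well inside the 5 mm play. I'll nudge it half a millimetre and lower it.

```bash
python3 -m crank '{"travel":[[0.1,-0.1,-0.5],[0.1,-0.1,-1.0],[0.1,-0.1,-1.4],[0.1,-0.1,-1.6],[0.1,-0.1,-1.6]],"rot":[[0,0,0],[0,0,0],[0,0,0],[0,0,0],[0,0,0]]}'; python3 -m crank '{"travel":[[0,0,-0.1],[0,0,-0.1],[0,0,-0.1]],"rot":[[0,0,0],[0,0,0],[0,0,0]]}'
```

```text
clock: 24.65
position: [0.621, -0.3175, 0.1429]
tool_rot: [-3.141, -0.0, 2.282]
force: [0.1, 0.1, -1.1]
grip_width: 0.0185
clock: 24.95
position: [0.6211, -0.3176, 0.1425]
tool_rot: [3.141, 0.0, 2.282]
force: [-1.2, 1.0, 4.1]
grip_width: 0.0181
```

```bash
python3 -m crank '{"travel":[[0,0,0],[0,0,0],[0,0,0],[0,0,0.2],[0,0,1],[0,0,3],[0,0,6],[0,0,8]],"rot":[[0,0,0],[0,0,0],[0,0,0],[0,0,0],[0,0,0],[0,0,0],[0,0,0],[0,0,0]]}' 0 40;  python3 -m crank '{"travel":[[-1,-1,2],[-2,-2,4],[-4,-3,6],[-6,-4,8],[-8,-5,8],[-11,-6,8],[-14,-6,8],[-16,-6,8]],"rot":[[0,0,0],[0,0,0],[0,0,0],[0,0,0],[0,0,0],[0,0,0],[0,0,0],[0,0,0]]}'; python3 - <<'E'
from ov import *
im={n:bot.grab_frame(n) for n in("side","top")}
for n in im: cv2.imwrite(f"pics/{n}12.png",im[n][:,:,::-1])
I=[("white",(.6207,-.3165),0),("blue",(.4373,.1497),np.radians(-48)),("red",(.6142,.163),0),("yellow",(.594,-.1548),np.radians(-9.3))]
rows=[]
for n in im:
    t=[]
    for c,x,a in I:
        ov(im[n],n,[("pot_"+c,x,0,a,(255,255,0)),("lid_"+c,x,.047,a,(0,255,0))],"pics/tmp.png",f=2,win=48); t.append(cv2.imread("pics/tmp.png"))
    rows.append(cv2.hconcat(t))
cv2.imwrite("pics/f12.png",cv2.vconcat(rows))
E
```

```text
clock: 25.75
position: [0.6214, -0.3178, 0.2247]
tool_rot: [3.141, 0.002, 2.282]
force: [0.9, 0.1, 1.2]
grip_width: 0.0427
clock: 26.55
position: [0.4579, -0.3787, 0.3028]
tool_rot: [-3.141, -0.0, 2.279]
force: [-0.0, -0.4, 0.5]
grip_width: 0.0428
```

View pics/f12.png

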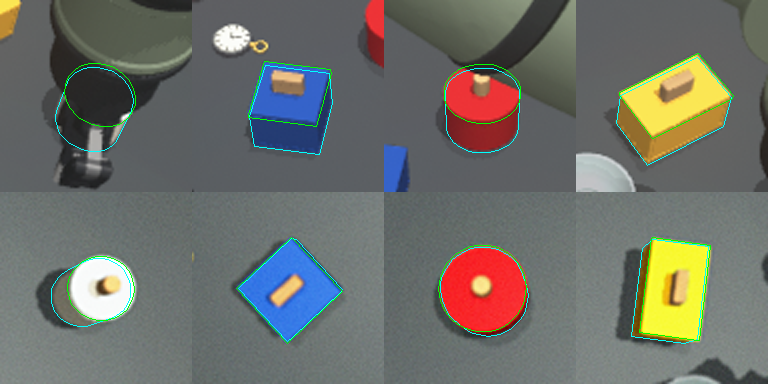

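View pics/top12.png

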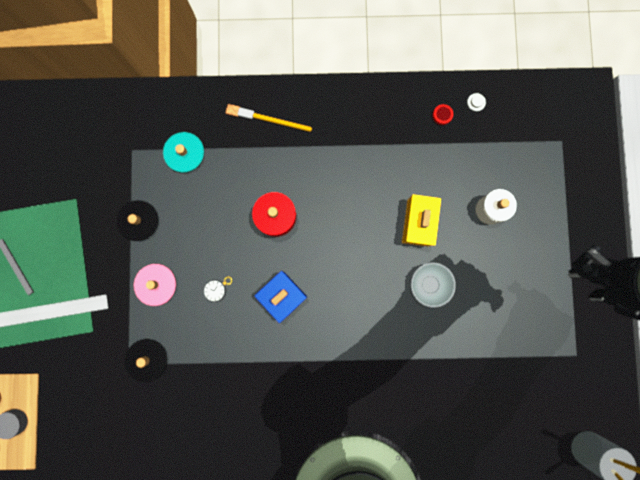

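View pics/side12.png

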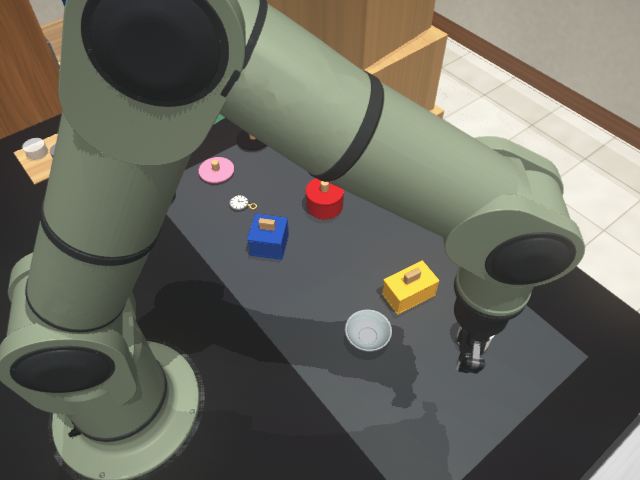

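All four lids are on in the top view. The hand hides the white pot in the side view, so I'll move it clear and check.

```bash
python3 -m crank '{"travel":[[0,3,0],[0,7,0],[0,11,0],[0,15,0],[0,18,0],[0,20,0],[0,20,0]],"rot":[[0,0,0],[0,0,0],[0,0,0],[0,0,0],[0,0,0],[0,0,0],[0,0,0]]}'; python3 - <<'E'
from ov import *
im=bot.grab_frame("side")
ov(im,"side",[("pot_white",(.6207,-.3165),0,0,(255,255,0)),("lid_white",(.6207,-.3165),.047,0,(0,255,0))],"pics/f13.png",f=6)
E
```

```text
clock: 27.35
position: [0.4615, -0.1753, 0.3026]
tool_rot: [3.141, -0.0, 2.285]
force: [-0.0, -0.5, 0.0]
grip_width: 0.0427
```

View pics/f13.png

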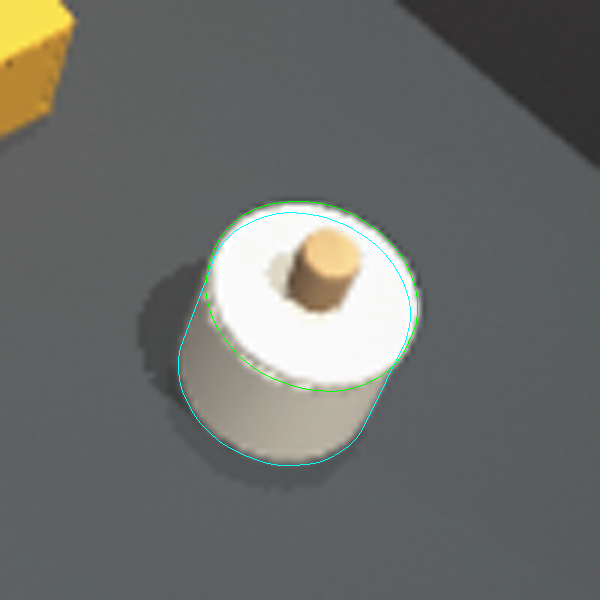

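The white lid matches the seated outline, and the dish and watch haven't moved. I'm handing in.

```bash
python3 -c "
from workcell import bot
print(bot.job_done())"
```

```text
the job is handed in; nothing more can be done
None
```

All four lids (red, blue, yellow and white) are back on their own pots. Each was lowered until it touched at or within about 1 mm of its predicted seated height, then released, and I handed the job in at about 27 s of the 112 s.

- **Final pictures:** Red, blue, yellow and white all match their fully seated outlines to about 1 px (around 2 mm), in the top and side views. The pots match their original positions, and the dish and watch appear at the same pixels as at the start. I checked those two by eye and did not fit them again.
- **Force on blue:** One extra 1 mm step down after contact pushed the blue lid with a measured 36 N, held only by the gripper pads. I backed off before releasing. This was the largest force I read, though I only read it at the end of each move.
- **Position disagreement:** The two cameras differed by up to about 3 mm on some positions, inside the 5 mm of play.

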